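Put the bedside things back in their own places

ROBOT

A 6-joint arm with a two-finger parallel gripper is mounted at the origin on the work surface. World frame = base frame: x ahead of the robot, y to its left, z up, the work surface at z = 0. Lengths are in m, angles in rad, forces in N, time in s.
With the tool pointing down it reaches from about 0.275 to 0.875 m from the base axis. Payload 12.5 kg.
Tool frame: the origin (TCP) lies midway between the tips of the shut fingers; the grasp point (between the pads) lies 19 mm behind it; z points along the fingers, y is the direction in which the jaws open and shut (so a half turn about z gives the same grasp; the last joint's range is limited). The gripper opens to 85 mm and grips with 20 to 120 N. Pads are 22 mm wide; open, the fingers measure 114 mm over their backs; the gripper's body (76 mm by 85 mm) begins 54 mm behind the grasp point. The pads swing forward as they close: fully open they stand 13 mm farther back than shut.
Start: joints at [1.066, 0.351, 1.652, -0, 1.139, -0.085], TCP at [0.224, 0.502, 0.231] pointing down, gripper open.
Joint ranges: [-2.75, 2.75], [-0.79, 2.1], [0.01, 2.65], [-1.57, 4.71], [0.07, 3.14], [-2.87, 2.87]. Speed limits (rad/s): [2.22, 2.22, 2.79, 3.14, 3.14, 3.14].

INTERFACE

Orientations are given as [roll, pitch, yaw] about the fixed x, y, z axes, in that order (R = Rz(yaw) Ry(pitch) Rx(roll)).
In Python, from station import get_state, grab_frame, camera_params, hand_in, outline_of gives the robot as it stands.
- The arm moves only by the shell command python3 -m crank 'ROWS' [FORCE]. ROWS is text: rows parted by semicolons, each of 7 numbers parted by spaces: the turn, a rotation vector about the tool's x, y, z in degrees, then the shift along the tool's x, y, z in mm, then the opening, from -1 (shut) to 1 (fully open). A call has 1 to 5 rows; each row is the pose to reach, as a shift and turn from the pose commanded when the call began, along the tool's axes at that moment; what a row does not reach only later rows make up. A row lasts 1/12 s, in which the tool goes at most 41.7 mm and 7.16 degrees, less where a joint would pass 70% of its speed; a pose out of reach is approached as far as the arm can. A call with a gripper value outside its range is refused whole. The fingers move at their own pace and stop on an object; FORCE is the grip in N (left out, the last holds). Time passes only in rows, so rows that repeat a pose let the fingers close. It gives the time, the measured TCP pose, the force and the opening at its end, in the units of the state.
- get_state(): the state, without advancing time (a new reading comes with each control period).
- grab_frame(name): name is "side" or "top"; returns (picture, depth): 480x640x3 uint8, red, green, blue; 480x640 float32, m along the optical axis (not along the pixel's ray), 0 where there is no reading.
- camera_params(name): a dict with "mtx" (3x3 intrinsics, pixels), "k1" (the pictures are not rectified: a ray, as slopes to the right and down, at radius r is drawn at 1 + k1 r^2 times it, then the intrinsics apply), "view" (4x4, takes a point from world to camera coordinates). Camera axes: x right, y down, z forward; pixel columns grow to the right and rows downward; lengths in m; the calibration is good to about 2 mm. A picture is of the moment at which its call begins. camera_params takes no time and is no camera call.
- hand_in(): hands the job in, once; it reports no verdict.
Trained networks look in the newest picture that a camera, given by its name, has taken for a name from the list of things; names that differ only in an ending like _2 or _b are one class to them, and where a whole thing is asked for, a point or a joint stands for the part that bears it (a point fixed in the world has none). Each returns a list of dicts, best first, with "p" (0 to 1); they miss things now and then, are a little off and sometimes report something else, mostly with a low value. They report only what shows in the picture. A call takes as long as a camera call. They do not tell look-alikes from the thing itself.
- outline_of(camera, name): "pixels" (480x640 bool, what is visible of it) and "rect" ([centre column, centre row, width, height] in pixels, round what is visible of it).
The state is a dict: "time_s": time; "joints": joint angles; "qvel": joint speeds; "effort": joint torques, N m; "eef_pos": TCP position; "eef_rot": TCP orientation; "wrist_force": force on the tool from outside, world axes, zero at the start; "torque": the same for the moment, N m; "opening": opening from 0.0 (shut) to 1.0 (fully open).
Only numpy, scipy, OpenCV 4.12 (cv2) and the standard library are available. Lean on these libraries where they do the work, as an engineer would, in place of code of your own. Each camera call takes 0.05 s, during which the arm holds its last target. There are 200 camera calls.

TASK

On this bedroom sideboard three things each stand on another's place: put the potted succulent in the round rimmed saucer, the lidded candle jar on the square marble slab, and the alarm clock in the three-sided wooden dock, square to it and with its dial looking out of the dock's open side. The round cork mat is empty and may serve as a spare spot on the way. Keep all three upright, set them down in the middle of their places rather than dropping them, let go, and leave the drinking glass and the lotion bottle where they are.

Things in the scene. Friction and masses are not known exactly. Their poses are not given: they have to be found in the camera images.
- plant: potted succulent: round brown woven pot 55 mm tall, 62 mm across at the foot and 66 mm at the top, with a green leaf rosette narrower than the pot rising to 90 mm; about 250 g. Origin: centre of its underside, z up. It starts in the dock.
- candle: candle jar: upright amber glass cylinder 60 mm across, with a pale label band and a flat pale wooden lid 62 mm across; 72 mm tall in all; about 300 g. Origin: centre of its underside, z up. It starts in the saucer.
- clock: alarm clock: white upright block 50 mm deep (its x), 84 mm wide (its y), 72 mm tall; round white dial with black rim and hands on its +x face; black snooze bar 56 x 12 mm on its top, 13 mm behind the middle (towards -x), 4 mm proud. About 300 g. Origin: centre of its underside, z up. Starts on the slab. Pick it across its 50 mm depth.
- clock_dial (a point): centre of the clock's dial, 25 mm ahead (+x of the clock) of the clock's middle and 37 mm above its underside; axes as the clock's
- saucer: place of the plant: round terracotta saucer fixed to the table, 104 mm across, floor 5 mm above the table, rim 8 mm thick and 14 mm high, inside 88 mm across. Origin: centre of its underside, on the table, z up.
- slab: place of the candle: square marble slab fixed to the table, 110 x 110 mm, flat top 10 mm above the table, no rim. Origin: centre of its underside, z up.
- dock: place of the clock: wooden tray with grey floor and dark walls, fixed to the table, 82 mm deep (its x), 116 mm wide (its y), floor 6 mm above the table; walls 6 mm thick, 14 mm high at its back (-x) and both sides, +x side open. Inside it is 104 mm wide, from 35 mm behind the origin to the open edge 41 mm ahead. Origin: centre of underside. The dial is to look along the dock's +x.
- mat: spare spot: flat round cork mat fixed to the table, 130 mm across, 4 mm thick, empty at the start. Origin: centre of its underside, z up.
- tumbler: bystander: loose clear drinking glass, 68 mm across, 95 mm tall, to be left alone. Origin: centre of its underside.
- lotion: bystander: loose grey lotion bottle with black cap, 44 mm across, 105 mm tall, to be left alone. Origin: centre of its underside.
Things that resemble listed ones, but are neither listed nor needed, are in the scene too. What is shaped like the dock but yellow is not meant.

How it is judged:
At the end, for the whole second after the job is handed in: Plant in saucer, candle on slab, clock in dock: each within 15 mm of its place's middle, at most 4 mm off its floor, within 6 degrees of upright, still, released; clock square to the dock within 14 degrees, dial to its open side; glass and lotion bottle moved under 40 mm (horizontal distance between plant and saucer below 0.015 m and z of plant in the frame of saucer below 0.009 m and angle between each of plant, candle, clock's own z axis and vertical below 0.1 rad and linear speed of each of plant, candle, clock below 0.02 m/s and contact force between the fingers and plant below 0.05 N and horizontal distance between candle and slab below 0.015 m and z of candle in the frame of slab below 0.014 m and contact force between the fingers and candle below 0.05 N and horizontal distance between clock and dock below 0.015 m and z of clock in the frame of dock below 0.01 m and contact force between the fingers and clock below 0.05 N and angle between the x axis of clock and the x axis of dock, either way round below 0.25 rad and x of clock_dial in the frame of dock above 0.005 m and distance of each of tumbler, lotion from where it was at the start of the episode below 0.04 m); the robot touches nothing.
It fails at once if the plant, candle or clock is tipped over (leans more than 35 degrees) (angle between any of plant, candle, clock's own z axis and vertical above 0.6 rad).
It fails at once if the plant, candle or clock is dropped (falls free of the fingers faster than 0.7 m/s) ((linear speed of plant above 0.7 m/s and contact force between the fingers and plant below 0.05 N) or (linear speed of candle above 0.7 m/s and contact force between the fingers and candle below 0.05 N) or (linear speed of clock above 0.7 m/s and contact force between the fingers and clock below 0.05 N)).
It fails at once if the drinking glass is knocked over or pushed more than 40 mm (distance of tumbler from where it was at the start of the episode above 0.04 m or angle between tumbler's own z axis and vertical above 0.4 rad).
It fails at once if the lotion bottle is knocked over or pushed more than 40 mm (distance of lotion from where it was at the start of the episode above 0.04 m or angle between lotion's own z axis and vertical above 0.4 rad).
It also fails if it takes over 106 s, if anything falls off the work surface, if the arm or the gripper's body presses on something with over 40 N, if the wrist force passes 120 N, or if a joint passes its speed limit or range.

## Working session

There is one attempt and no reset: what is moved stays moved. The work goes in short steps, Python scripts to look and compute and a shell command to move; the robot and the scene stay as the last step left them, time stands still between calls to the robot, and variables do not carry over. Pictures are saved under pics/ and viewed, about 12 in all and at most 16, crops included, and the job is handed in when it is done.

```bash
mkdir -p pics; python3 - <<'E'
from station import *
import cv2
s=get_state();print({k:s[k] for k in('time_s','joints','eef_pos','eef_rot','opening','wrist_force')})
for n in('top','side'):
    p,d=grab_frame(n);cv2.imwrite(f'pics/{n}0.png',p[:,:,::-1]);c=camera_params(n);print(n,c)
E
```

```text
{'time_s': 0.0, 'joints': array([ 1.06642744e+00,  3.51239492e-01,  1.65245715e+00,  2.08986161e-05,
        1.13909751e+00, -8.46027997e-02]), 'eef_pos': array([0.22395655, 0.50195947, 0.23074407]), 'eef_rot': array([-3.14039705e+00, -1.20432154e-04,  2.72181773e+00]), 'opening': 1.0008605971176012, 'wrist_force': array([ 0.04693272,  0.8558411 , -1.04878814])}
top {'mtx': array([[456.2116764 ,   0.        , 316.10616556],
       [  0.        , 456.2116764 , 237.08004371],
       [  0.        ,   0.        ,   1.        ]]), 'k1': -0.037900518464744536, 'view': array([[ 0.01213039, -0.99990312,  0.00682662, -0.04495764],
       [-0.97102528, -0.01340905, -0.23860029,  0.56795488],
       [ 0.23866871, -0.0037345 , -0.97109387,  0.80525929],
       [ 0.        ,  0.        ,  0.        ,  1.        ]])}
side {'mtx': array([[604.34536198,   0.        , 308.26962429],
       [  0.        , 604.34536198, 242.81563221],
       [  0.        ,   0.        ,   1.        ]]), 'k1': -0.07730648785474542, 'view': array([[ 0.98946333, -0.14333716, -0.02041506, -0.54132171],
       [-0.10225065, -0.59197936, -0.79944058,  0.09692997],
       [ 0.10250425,  0.7931046 , -0.60039818,  1.14804532],
       [ 0.        ,  0.        ,  0.        ,  1.        ]])}
```

View pics/top0.png

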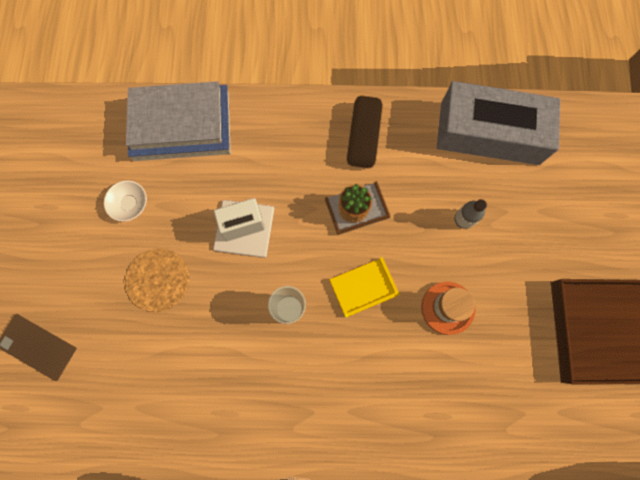

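View pics/side0.png

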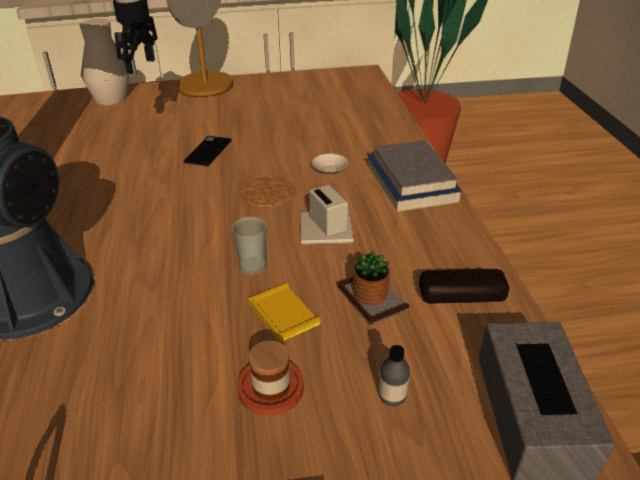

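Top view: clock (240,217) on the slab (244,230), plant (355,203) in the grey-floored dark-walled dock (357,208), candle (457,305) in the terracotta saucer (448,308), mat (157,280), glass (287,305) and lotion (470,213). The look-alikes are the yellow dock (363,287) and the white bowl (125,201). Next I'll measure poses and enlarge the dock and clock.

```bash
cat > h.py <<'E'
from station import *
import numpy as np, cv2
def cloud(n,d):
    c=camera_params(n);v,u=np.mgrid[0:480,0:640].astype(np.float32)
    q=cv2.undistortPoints(np.stack([u.ravel(),v.ravel()],1)[:,None].astype(np.float64),c['mtx'],np.array([c['k1'],0,0,0,0.]))[:,0]
    P=np.c_[q,np.ones(len(q))]*d.reshape(-1,1)
    T=np.linalg.inv(c['view']);return (P@T[:3,:3].T+T[:3,3]).reshape(480,640,3)
def proj(n,X):
    c=camera_params(n);V=c['view'];r,_=cv2.Rodrigues(V[:3,:3])
    return cv2.projectPoints(np.atleast_2d(np.array(X,float)),r,V[:3,3],c['mtx'],np.array([c['k1'],0,0,0,0.]))[0][:,0]
E
python3 - <<'E'
from h import *
np.set_printoptions(precision=4,suppress=True)
for n in('top','side'):
    p,d=grab_frame(n);W=cloud(n,d);np.save(f'{n}W.npy',W)
    for o in['plant','candle','clock','saucer','slab','dock','mat','tumbler','lotion']:
        for r in outline_of(n,o)[:2]:
            if r['p']<.3: continue
            m=r['pixels']&(d>0);P=W[m]
            if len(P)<10: continue
            zz=P[:,2];hi=np.percentile(zz,97)
            T=P[zz>hi-.006]
            (c,s,a)=cv2.minAreaRect((P[:,:2]*1000).astype(np.float32)); t=cv2.minAreaRect((T[:,:2]*1000).astype(np.float32))
            print(n,o,round(r['p'],2),np.round(r['rect']),'z',np.percentile(zz,[3,50,97]),'all',np.round(c,1),np.round(s,1),round(a,1),'toplayer',np.round(t[0],1),np.round(t[1],1),round(t[2],1))
    if n=='top':
        a=cv2.resize(p[165:250,200:300],None,fx=5,fy=5,interpolation=2);b=cv2.resize(p[165:250,310:410],None,fx=5,fy=5,interpolation=2)
        top=np.vstack([a,b])
    else:
        a=cv2.resize(p[170:255,280:380],None,fx=5,fy=5,interpolation=2);b=cv2.resize(p[245:330,320:420],None,fx=5,fy=5,interpolation=2)
        sd=np.vstack([a,b])
im=cv2.resize(np.hstack([top,sd]),(700,595));cv2.imwrite('pics/crop1.png',im[:,:,::-1])
E
```

```text
top plant 0.61 [356. 203.  33.  42.] z [0.0147 0.0645 0.091 ] all [ 645.4 -114.2] [64.7 65.5] 65.8 toplayer [ 645.1 -114.7] [44.3 40.2] 16.2
top candle 0.91 [456. 304.  37.  34.] z [0.0166 0.0766 0.0798] all [ 453.4 -307.9] [61.6 85.4] 49.8 toplayer [ 443.3 -300.6] [59.9 61.6] 21.8
top clock 0.89 [240. 220.  48.  42.] z [0.0114 0.0811 0.087 ] all [619.3 121.6] [82.5 96.2] 18.7 toplayer [605.1 113.1] [50. 82.] 18.4
top saucer 0.63 [446. 309.  52.  57.] z [0.0026 0.0088 0.0167] all [ 440.  -293.6] [103.3  89.2] 23.3 toplayer [ 440.1 -293.9] [103.3  88.7] 23.3
top slab 0.67 [244. 230.  62.  58.] z [0.0063 0.0099 0.0128] all [600.7 110.4] [110.  112.7] 84.4 toplayer [599.8 110.8] [110.1 109.6] 84.0
top slab 0.56 [455. 306.  38.  33.] z [0.0146 0.0766 0.0798] all [ 439.7 -305.1] [74.8 61.1] 48.8 toplayer [ 444.3 -300.1] [61.2 61. ] 41.4
top dock 0.91 [365. 286.  64.  53.] z [0.0029 0.0065 0.0156] all [ 482.9 -136.3] [ 81.1 120.9] 22.8 toplayer [ 481.6 -135. ] [ 79.3 116.7] 23.0
top dock 0.61 [360. 208.  67.  57.] z [0.0007 0.007  0.016 ] all [ 649.4 -125.1] [ 86.3 122. ] 19.6 toplayer [ 6
[... 1458 characters left out ...]
92 [373. 301.  72.  45.] z [0.0015 0.0077 0.0164] all [ 649. -124.] [ 89.  120.3] 22.1 toplayer [ 647.7 -124.7] [ 81.8 119.1] 19.9
side dock 0.79 [285. 312.  72.  62.] z [0.0013 0.0074 0.0161] all [ 481.3 -127.6] [ 90.4 137. ] 23.4 toplayer [ 481.8 -134.7] [ 84.6 123.2] 22.5
side mat 0.68 [268. 189.  50.  26.] z [0.0018 0.0049 0.0078] all [492.5 282.2] [123.7 132.8] 1.0 toplayer [491.3 280.7] [127.8 128.5] 29.7
side tumbler 0.83 [250. 244.  32.  63.] z [0.0089 0.0678 0.0959] all [435.9  54.4] [ 65.9 157. ] 1.6 toplayer [437.5  11.7] [67.8 66.4] 49.5
side lotion 0.55 [394. 374.  31.  63.] z [0.0041 0.0608 0.1058] all [ 640.4 -310.2] [130.9  48.5] 70.7 toplayer [ 626.8 -350.6] [21.2 19.9] 24.9
```

View pics/crop1.png

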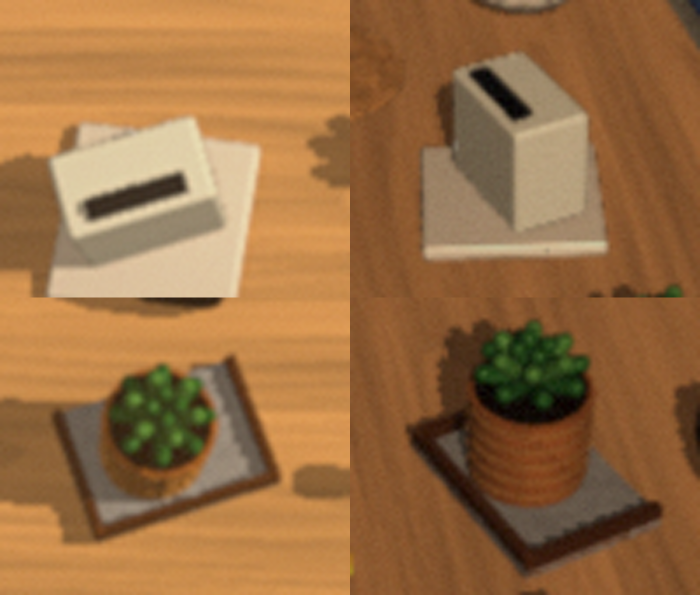

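Only one dock candidate fits: grey floor, dark walls, at (357,208). The yellow one at (363,287) is the look-alike. The crop shows the dock's back wall nearest the robot and its open side facing away (yaw about 19.5°). The clock's bar is on the near side, so its dial also faces away (yaw about 18.4°) and it needs almost no turn. Order: plant to mat, clock to dock, candle to slab, plant to saucer. I'll keep tool yaw at 108.4° throughout.

```bash
cat > go.py <<'E'
import sys
from h import *
from scipy.spatial.transform import Rotation as Ro
# usage: go.py x y z(mm) yaw(deg): shift/turn from the present pose
x,y,z,yaw=map(float,sys.argv[1:5]);s=get_state()
R=Ro.from_euler('xyz',s['eef_rot']);T=Ro.from_euler('xyz',[180,0,yaw],degrees=True)
d=np.array([x,y,z])-s['eef_pos']*1000
v=(R.inv()*T).as_rotvec(degrees=True)
print('now',np.round(s['eef_pos']*1000,1),'yaw',np.round(np.degrees(s['eef_rot']),1),'t',round(s['time_s'],2),'open',round(s['opening'],3),'F',np.round(s['wrist_force'],1))
print('turn',np.round(v,1),'shift in present axes',np.round(R.inv().apply(d),1),'in target axes',np.round(T.inv().apply(d),1),'len',round(np.linalg.norm(d)))
E
python3 -m crank '7 0 0 0 0 0 0 0 1' ; python3 -m crank '0 0 7 0 0 0 1;0 0 14 0 0 0 1;0 0 21 0 0 0 1;0 0 28 0 0 0 1;0 0 35 0 0 0 1'; python3 go.py 645 -115 160 108.4
python3 - <<'E'
from h import *
from scipy.optimize import least_squares
A=[]
for n in('top','side'):
    W=np.load(n+'W.npy').reshape(-1,3);q=W[(W[:,2]>.012)&(W[:,2]<.018)&(np.hypot(W[:,0]-.442,W[:,1]+.309)<.07)&(np.hypot(W[:,0]-.444,W[:,1]+.302)>.036)][:,:2]*1000
    f=least_squares(lambda p:np.hypot(*(q-p).T)-48,[442,-309],loss='soft_l1',f_scale=2);print(n,f.x,len(q))
E
```

```text
time_s: 1.52
eef_pos: [0.2241, 0.5022, 0.2313]
eef_rot: [-3.142, 0.0, 2.105]
wrist_force: [-0.3, -0.1, -0.2]
opening: 1.0
now [224.1 502.2 231.3] yaw [-180.     0.   120.6] t 1.52 open 1.0 F [-0.3 -0.1 -0.2]
turn [-0.   0.  12.2] shift in present axes [-745.5   48.1   71.3] in target axes [-718.5  204.5   71.3] len 750
top [ 442.9956815 -301.0983435] 499
side [ 442.46980826 -303.82017858] 693validation failed for argument at $[0]...
```

```bash
python3 -m crank '0 0 6.1 0 0 0 1;0 0 12.2 0 0 0 1' >/dev/null
for i in 1 2 3 4; do python3 -m crank '0 0 0 -36 10 2 1;0 0 0 -72 20 4 1;0 0 0 -108 30 6 1;0 0 0 -144 40 8 1;0 0 0 -180 51 10 1' | sed -n 2p; done; python3 go.py 645.5 -115 29 108.4
```

```text
eef_pos: [0.3308, 0.3467, 0.2213]
eef_pos: [0.4371, 0.1924, 0.2114]
eef_pos: [0.5433, 0.0382, 0.2013]
eef_pos: [0.6494, -0.1158, 0.1911]
now [ 649.4 -115.8  191.1] yaw [-180.    -0.   108.7] t 3.35 open 0.995 F [0.3 0.8 0.6]
turn [-0.  -0.   0.3] shift in present axes [  2.   -3.4 162.1] in target axes [  2.   -3.5 162.1] len 162
```

```bash
python3 -m crank '0 0 0 2 -3.4 35 1;0 0 0 2 -3.4 70 1;0 0 0 2 -3.4 105 1;0 0 0 2 -3.4 140 1;0 0 0 2 -3.4 162 1' | sed -n '2p;4p'
python3 -m crank '0 0 0 0 0 0 -0.2;0 0 0 0 0 0 -0.2;0 0 0 0 0 0 -0.2;0 0 0 0 0 0 -0.2;0 0 0 0 0 0 -0.2' 40;python3 -m crank '0 0 0 0 0 0 -0.2;0 0 0 0 0 0 -0.2;0 0 0 0 0 0 -0.2' 40
```

```text
eef_pos: [0.6433, -0.1129, 0.0256]
wrist_force: [0.2, -0.8, -0.4]
time_s: 4.18
eef_pos: [0.6455, -0.1134, 0.0309]
eef_rot: [3.14, 0.001, 1.898]
wrist_force: [-0.4, -0.2, -3.4]
opening: 0.752
time_s: 4.43
eef_pos: [0.6449, -0.1132, 0.0297]
eef_rot: [3.141, 0.0, 1.898]
wrist_force: [-0.1, -0.4, -3.5]
opening: 0.755
```

```bash
python3 -m crank '0 0 0 0 0 -10 -0.2;0 0 0 0 0 -30 -0.2;0 0 0 0 0 -55 -0.2;0 0 0 0 0 -90 -0.2;0 0 0 0 0 -120 -0.2'; python3 -c "
from h import *
p,d=grab_frame('side');cv2.imwrite('pics/s2.png',p[120:420,200:520,::-1])
p,d=grab_frame('top');cv2.imwrite('pics/t2.png',p[:,:,::-1])"; python3 go.py 492 282.5 149 108.4
```

```text
time_s: 4.85
eef_pos: [0.6448, -0.1132, 0.1518]
eef_rot: [3.141, 0.0, 1.898]
wrist_force: [1.0, 0.2, -2.3]
opening: 0.754
now [ 647.4 -113.8  155.8] yaw [179.5   0.3 108.8] t 4.95 open 0.753 F [-0.1 -0.4 -2.2]
turn [0.5 0.3 0.4] shift in present axes [425.2 -19.8   4.5] in target axes [425.1 -22.4   6.8] len 426
```

View pics/s2.png

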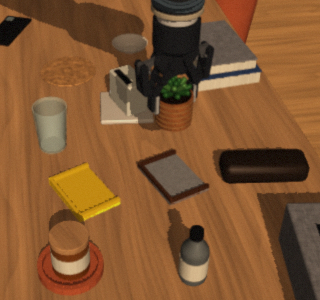

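The plant is held upright in the crop (pot about (173,110)). The dock is empty, with its dark walls on the near side and its far side open.

```bash
python3 -m crank '0 0 0 16 0 0 -0.2;0 0 0 46 -1 0 -0.2;0 0 0 81 -3 0 -0.2;0 0 0 116 -5 0 -0.2;0 0 0 151 -6 0 -0.2' |sed -n 2p
python3 -m crank '0 0 0 35 -1 0 -0.2;0 0 0 70 -2 0 -0.2;0 0 0 105 -4 0 -0.2;0 0 0 140 -6 0 -0.2;0 0 0 170 -7 0 -0.2'|sed -n 2p
python3 -m crank '0 0 0 30 -2 0 -0.2;0 0 0 60 -3 0 -0.2;0 0 0 90 -4 0 -0.2;0 0 0 103 -5 0 -0.2;0 0 0 103 -5 0 -0.2'|sed -n 2p
python3 go.py 492 282.5 31 108.7
```

```text
eef_pos: [0.5887, 0.0296, 0.1482]
eef_pos: [0.5271, 0.1887, 0.1484]
eef_pos: [0.4895, 0.2847, 0.1485]
now [489.5 284.7 148.5] yaw [-179.9   -0.   108.9] t 6.2 open 0.75 F [ 0.8 -0.2 -3.9]
turn [-0.1 -0.   0.2] shift in present axes [ -2.9   1.9 117.5] in target axes [ -2.9   1.7 117.5] len 118
```

```bash
python3 -m crank '0 0 0 0 0 30 -0.2;0 0 0 0 0 65 -0.2;0 0 0 0 0 95 -0.2;0 0 0 0 0 112 -0.2;0 0 0 0 0 118 -0.2' |sed -n '2p;4p'
python3 -m crank '0 0 0 0 0 1 -0.2;0 0 0 0 0 2 -0.2;0 0 0 0 0 3 -0.2;0 0 0 0 0 3 -0.2'|sed -n '2p;4p'
```

```text
eef_pos: [0.4898, 0.2808, 0.028]
wrist_force: [-0.9, 0.5, -2.6]
eef_pos: [0.4922, 0.2827, 0.0294]
wrist_force: [-0.3, 0.2, -4.0]
```

```bash
for i in 1 2 3; do python3 -m crank '0 0 0 0 0 1 -0.2;0 0 0 0 0 1 -0.2'|sed -n '2p;4p'; done
```

```text
eef_pos: [0.4918, 0.2826, 0.0278]
wrist_force: [-0.5, -0.5, -3.0]
eef_pos: [0.4919, 0.2826, 0.0268]
wrist_force: [-1.2, -0.4, 2.6]
eef_pos: [0.492, 0.2827, 0.0266]
wrist_force: [-2.5, -2.5, 13.6]
```

Contact on the mat came at about the expected height, so I'll release and go on to the clock.

```bash
python3 -m crank '0 0 0 0 0 -1 0.2;0 0 0 0 0 -1 1;0 0 0 0 0 -1 1;0 0 0 0 0 -1 1;0 0 0 0 0 -1 1' |tail -2
python3 -m crank '0 0 0 0 0 -20 1;0 0 0 0 0 -50 1;0 0 0 0 0 -85 1;0 0 0 0 0 -120 1;0 0 0 0 0 -150 1' |sed -n 2p; python3 go.py 606 112 176 108.3
python3 - <<'E'
from h import *
for n in('top','side'):
    p,d=grab_frame(n);W=cloud(n,d)
    P=W[np.hypot(W[...,0]-.492,W[...,1]-.283)<.05];T=P[(P[:,2]>.04)&(P[:,2]<.12)];L=T[T[:,2]>.084]
    print(n,np.percentile(T[:,2],99),cv2.minAreaRect((L[:,:2]*1000).astype(np.float32)))
    for o in ['clock']:
        for r in outline_of(n,o)[:1]:
            P=W[r['pixels']&(d>0)];T=P[(P[:,2]>.077)&(P[:,2]<.09)];print(n,cv2.minAreaRect((T[:,:2]*1000).astype(np.float32)))
    if n=='top':
        for r in outline_of(n,'dock')[:2]:
            P=W[r['pixels']&(d>0)];T=P[(P[:,2]>.010)&(P[:,2]<.02)];print('dock',cv2.minAreaRect((T[:,:2]*1000).astype(np.float32)))
E
```

```text
wrist_force: [0.2, -0.5, -0.4]
opening: 0.999
eef_pos: [0.4916, 0.2826, 0.1785]
now [491.6 282.6 178.5] yaw [179.9  -0.  108.7] t 8.28 open 1.002 F [0.8 0.6 0.4]
turn [ 0.1 -0.   0.4] shift in present axes [-198.3   53.5    2.5] in target axes [-197.9   55.     2.5] len 205
top 0.0915709123351046 ((493.6842956542969, 280.1319580078125), (42.24077224731445, 40.4556999206543), 72.55683898925781)
top ((606.3424682617188, 112.94285583496094), (50.388301849365234, 82.89020538330078), 18.080461502075195)
dock ((481.7494812011719, -134.95191955566406), (79.94085693359375, 116.59818267822266), 22.791650772094727)
dock ((647.2373657226562, -123.53479766845703), (81.84268188476562, 116.8633804321289), 19.376068115234375)
side 0.09146847200599209 ((492.9322509765625, 277.08782958984375), (39.2327880859375, 46.12431335449219), 39.552608489990234)
side ((606.4571533203125, 111.61326599121094), (50.97275924682617, 86.24616241455078), 19.072357177734375)
```

```bash
python3 -m crank '0 0 0 -38 10 0 1;0 0 0 -76 20 0 1;0 0 0 -114 31 0 1;0 0 0 -152 42 1 1;0 0 0.3 -190 52 2 1' |sed -n 2p
python3 -m crank '0 0 0 -8 2 0 1;0 0 0 -8 2 40 1;0 0 0 -8 2 80 1;0 0 0 -8 2 115 1;0 0 0 -8 2 135 1' |sed -n '2p;4p'
python3 -m crank '0 0 0 0 0 5 1;0 0 0 0 0 5 1'; python3 go.py 606.4 112.3 36 108.3
```

```text
eef_pos: [0.6021, 0.1175, 0.1724]
eef_pos: [0.6031, 0.1121, 0.0336]
wrist_force: [-0.4, -1.0, -0.9]
time_s: 9.53
eef_pos: [0.6048, 0.1124, 0.032]
eef_rot: [-3.137, -0.001, 1.893]
wrist_force: [-0.5, -0.4, 0.3]
opening: 1.0
now [604.8 112.4  32. ] yaw [-1.798e+02 -1.000e-01  1.085e+02] t 9.53 open 1.0 F [-0.5 -0.4  0.3]
turn [-0.2 -0.1  0.2] shift in present axes [-0.6  1.5 -4. ] in target axes [-0.6  1.5 -4. ] len 4
```

```bash
python3 -m crank '0 0 0 0 1.5 -2 0;0 0 0 0 1.5 -2 -0.5;0 0 0 0 1.5 -2 -0.5;0 0 0 0 1.5 -2 -0.5;0 0 0 0 1.5 -2 -0.5' 45 | tail -2;python3 -m crank '0 0 0 0 0 0 -0.5;0 0 0 0 0 0 -0.5;0 0 0 0 0 0 -0.5;0 0 0 0 0 0 -0.5' 45; python3 go.py 606 112 36 108.3
python3 -m crank '0 0 0 0 0 -10 -0.5;0 0 0 0 0 -30 -0.5;0 0 0 0 0 -60 -0.5;0 0 0 0 0 -90 -0.5;0 0 0 0 0 -115 -0.5'
python3 -m crank '0 0 0 0 0 0 -0.5;0 0 0 0 0 0 -0.5'
python3 -c "
from h import *
p,d=grab_frame('side');W=cloud('side',d)
cv2.imwrite('pics/s3.png',p[80:330,200:520,::-1])
p,d=grab_frame('top');W=cloud('top',d);s=get_state()['eef_pos'];print(s)
"; python3 go.py 647.3 -124 150 109.5
```

```text
wrist_force: [-0.3, 1.3, 6.7]
opening: 0.583
time_s: 10.28
eef_pos: [0.6086, 0.113, 0.0381]
eef_rot: [3.139, 0.001, 1.893]
wrist_force: [-0.2, 0.6, 6.5]
opening: 0.581
now [608.6 113.   38.1] yaw [179.8   0.  108.4] t 10.28 open 0.581 F [-0.2  0.6  6.5]
turn [0.2 0.  0.1] shift in present axes [-0.1 -2.8  2.1] in target axes [-0.1 -2.8  2.1] len 4
time_s: 10.7
eef_pos: [0.6078, 0.1129, 0.1543]
eef_rot: [3.14, 0.0, 1.893]
wrist_force: [0.6, 1.0, -2.3]
opening: 0.583
time_s: 10.87
eef_pos: [0.6082, 0.1129, 0.1532]
eef_rot: [3.139, 0.001, 1.893]
wrist_force: [0.3, -0.0, -3.3]
opening: 0.574
[0.60697243 0.1127738  0.15058703]
now [607.  112.8 150.6] yaw [-179.9   -0.   108.4] t 10.97 open 0.584 F [-0.4 -0.6 -2.9]
turn [-0.1 -0.  -1.1] shift in present axes [-237.4  -36.7    0.6] in target axes [-236.7  -41.     0.6] len 240
```

View pics/s3.png

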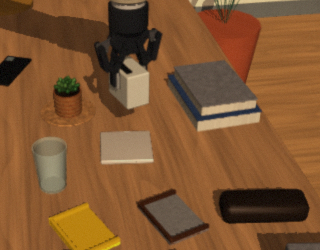

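The clock is held upright, the plant stands on the mat, and the slab and dock are empty.

```bash
python3 -m crank '0 0 0 -15 -2 0 -0.5;0 0 0 -45 -7 0 -0.5;0 0 0 -80 -13 0 -0.5;0 0 -0.6 -115 -18 0 -0.5;0 0 -1.1 -150 -23 0 -0.5' |sed -n 2p
python3 -m crank '0 0 0 -35 -6 0 -0.5;0 0 0 -65 -12 0 -0.5;0 0 0 -87 -16 0 -0.5;0 0 0 -87 -16 0 -0.5;0 0 0 -87 -16 0 -0.5' |sed -n 2p
python3 -m crank '0 0 0 0 0 0 -0.5;0 0 0 0 0 0 -0.5' |sed -n 2p
python3 go.py 647.3 -124 36 109.5
```

```text
eef_pos: [0.6327, -0.0389, 0.1499]
eef_pos: [0.6466, -0.1256, 0.1498]
eef_pos: [0.647, -0.1232, 0.1507]
now [ 647.  -123.2  150.7] yaw [-179.9   -0.   109.6] t 11.97 open 0.582 F [ 0.4 -0.4 -2.1]
turn [-0.1 -0.   0.1] shift in present axes [-9.000e-01  1.000e-01  1.147e+02] in target axes [ -0.8  -0.  114.7] len 115
```

```bash
python3 -m crank '0 0 0 0 0 25 -0.5;0 0 0 0 1 58 -0.5;0 0 0 0 1 88 -0.5;0 0 0 0 1 105 -0.5;0 0 0 0 1 112 -0.5' |sed -n '2p;4p'
for i in 1 2 3; do python3 -m crank '0 0 0 0 0 1 -0.5;0 0 0 0 0 1.5 -0.5;0 0 0 0 0 1.5 -0.5'|sed -n '2p;4p'; done
```

```text
eef_pos: [0.6466, -0.1223, 0.0361]
wrist_force: [-0.8, 0.2, -2.7]
eef_pos: [0.6492, -0.1237, 0.0393]
wrist_force: [-0.4, 0.1, -3.4]
eef_pos: [0.6486, -0.1238, 0.0369]
wrist_force: [-0.3, 0.3, -3.7]
eef_pos: [0.6483, -0.1237, 0.0347]
wrist_force: [-0.5, -0.0, -2.1]
```

```bash
for i in 1 2; do python3 -m crank '0 0 0 0 0 0.7 -0.5;0 0 0 0 0 0.7 -0.5'|sed -n '2p;4p'; done
```

```text
eef_pos: [0.6484, -0.1238, 0.0342]
wrist_force: [0.6, -0.2, -0.7]
eef_pos: [0.6484, -0.1237, 0.0341]
wrist_force: [-3.4, 0.8, 5.4]
```

```bash
python3 -m crank '0 0 0 0 0 -0.5 0.3;0 0 0 0 0 -0.5 0.6;0 0 0 0 0 -0.5 1;0 0 0 0 0 -0.5 1;0 0 0 0 0 -0.5 1' |tail -2
python3 -m crank '0 0 0 0 0 -15 1;0 0 0 0 0 -40 1;0 0 0 0 0 -75 1;0 0 0 0 0 -110 1;0 0 0 0 0 -145 1' |sed -n 2p; python3 go.py 443.5 -302 178 108.4
python3 -m crank '0 0 0 -40 0 0 1;0 0 0 -60 0 0 1'|sed -n 2p
cat > look.py <<'E'
from h import *
B=dict(clock=(.647,-.124,.074,.084,.06),candle=(.444,-.302,.070,.083,.05),slab=(.602,.111,.007,.013,.085))
for n in('top','side'):
    p,d=grab_frame(n);W=cloud(n,d);cv2.imwrite(f'pics/{n}L.png',p[:,:,::-1])
    for k,(x,y,a,b,r) in B.items():
        T=W[(np.hypot(W[...,0]-x,W[...,1]-y)<r)&(W[...,2]>a)&(W[...,2]<b)]
        if len(T)>20: c,s,g=cv2.minAreaRect((T[:,:2]*1000).astype(np.float32));print(n,k,np.round(c,1),np.round(s,1),round(g,1),'z',np.round(np.median(T[:,2]),4))
E
python3 look.py; python3 go.py 444 -302 180 108.4; python3 -c "
import cv2,numpy as np
a=cv2.imread('pics/topL.png')[165:255,300:420];b=cv2.imread('pics/sideL.png')[235:325,310:430]
cv2.imwrite('pics/c4.png',cv2.resize(np.hstack([a,b]),None,fx=3,fy=3,interpolation=2))"
```

```text
wrist_force: [0.6, -0.2, 0.3]
opening: 1.0
eef_pos: [0.6481, -0.1237, 0.1817]
now [ 648.1 -123.7  181.7] yaw [180.    0.  109.6] t 14.3 open 1.0 F [ 0.4  1.  -0.1]
turn [0.  0.  1.2] shift in present axes [ -99.6 -252.5    3.6] in target axes [-104.6 -250.5    3.7] len 271
eef_pos: [0.6701, -0.1824, 0.1836]
top slab [600.  111.5] [110.2 110.2] 83.2 z 0.0099
side clock [ 646.6 -124.3] [51.1 84.5] 19.5 z 0.0789
side candle [ 443.2 -303.6] [61.5 61.7] 53.3 z 0.0774
side slab [600.9 109.7] [115.9 109.9] 82.9 z 0.0106
now [ 669.  -183.1  180.5] yaw [1.799e+02 1.000e-01 1.094e+02] t 14.57 open 1.0 F [ 0.3  0.2 -0.3]
turn [0.1 0.1 1. ] shift in present axes [-3.730e+01 -2.517e+02  2.000e-01] in target axes [ -41.8 -251.     0.5] len 254
```

View pics/c4.png

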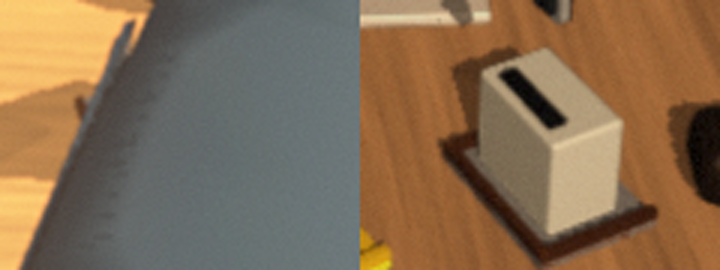

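The clock sits centred and square in the dock, bar to the back wall: measured (646.6, -124.3), 19.5°. Now the candle.

```bash
python3 -m crank '0 0 0 -5 -38 0 1;0 0 0 -11 -76 0 1;0 0 0.4 -17 -114 0 1;0 0 0.6 -23 -152 0 1;0 0 1 -29 -190 0 1' |sed -n 2p
python3 go.py 443.7 -302.5 60 108.4;python3 go.py 443.7 -302.5 25 108.4|tail -1
```

```text
eef_pos: [0.4973, -0.271, 0.1796]
now [ 497.3 -271.   179.6] yaw [180.    0.  108.6] t 14.98 open 1.0 F [ 0.7 -0.5  0.5]
turn [0.  0.  0.2] shift in present axes [-12.8 -60.9 119.6] in target axes [-13.  -60.8 119.6] len 135
turn [0.  0.  0.2] shift in present axes [-12.8 -60.9 154.6] in target axes [-13.  -60.8 154.6] len 167
```

```bash
python3 -m crank '0 0 0 -8 -36 0 1;0 0 0 -13 -61 0 1;0 0 0 -13 -61 35 1;0 0 0 -13 -61 70 1;0 0 0 -13 -61 85 1' |sed -n 2p
python3 -m crank '0 0 0 0 0 0 1;0 0 0 0 0 0 1' |sed -n 2p
python3 go.py 443.7 -302.5 26 108.4
```

```text
eef_pos: [0.4437, -0.3017, 0.0915]
eef_pos: [0.4454, -0.3025, 0.0944]
now [ 445.4 -302.5   94.4] yaw [-180.    -0.   108.6] t 15.57 open 1.004 F [-0.5 -0.4  0.4]
turn [-0.  -0.   0.2] shift in present axes [ 0.5 -1.6 68.4] in target axes [ 0.5 -1.6 68.4] len 68
```

```bash
python3 -m crank '0 0 0 0.5 -1.6 25 1;0 0 0 0.5 -1.6 50 1;0 0 0 0.5 -1.6 68 1;0 0 0 0.5 -1.6 68 1;0 0 0 0.5 -1.6 68 0.5' 40|sed -n '2p;4p'
python3 -m crank '0 0 0 0 0 0 -0.3;0 0 0 0 0 0 -0.3;0 0 0 0 0 0 -0.3;0 0 0 0 0 0 -0.3;0 0 0 0 0 0 -0.3'
python3 -m crank '0 0 0 0 0 0 -0.3;0 0 0 0 0 -10 -0.3;0 0 0 0 0 -35 -0.3;0 0 0 0 0 -65 -0.3;0 0 0 0 0 -95 -0.3'
python3 -m crank '0 0 0 0 0 -20 -0.3;0 0 0 0 0 -35 -0.3;0 0 0 0 0 -35 -0.3'
python3 -c "
from h import *
p,d=grab_frame('side');cv2.imwrite('pics/s5.png',cv2.resize(p[200:480,180:500,::-1],None,fx=1.5,fy=1.5))"
python3 go.py 600.4 110.6 160 108.4
```

```text
eef_pos: [0.4443, -0.3031, 0.0272]
wrist_force: [-0.2, 1.1, 1.2]
time_s: 16.4
eef_pos: [0.4448, -0.3037, 0.0282]
eef_rot: [3.14, 0.003, 1.895]
wrist_force: [0.6, 1.3, 6.2]
opening: 0.711
time_s: 16.82
eef_pos: [0.4436, -0.3028, 0.1234]
eef_rot: [3.141, 0.0, 1.895]
wrist_force: [0.4, -0.7, -1.9]
opening: 0.709
time_s: 17.07
eef_pos: [0.445, -0.3039, 0.1605]
eef_rot: [3.138, 0.006, 1.895]
wrist_force: [0.8, 0.3, -1.7]
opening: 0.705
now [ 444.3 -303.4  158.3] yaw [179.9   0.2 108.6] t 17.12 open 0.709 F [-0.8 -0.9 -2.8]
turn [0.1 0.2 0.2] shift in present axes [342.8 279.7  -2.3] in target axes [343.6 278.8  -1.7] len 442
```

View pics/s5.png

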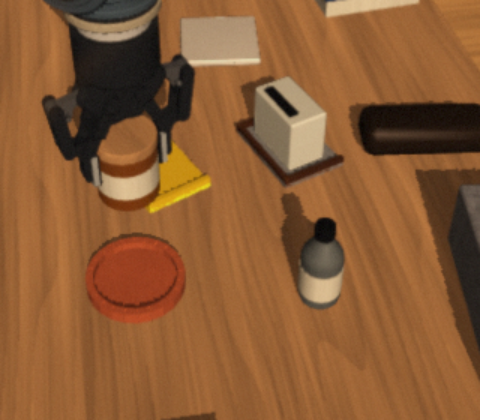

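The candle is held upright and the saucer is empty. Carrying it to the slab.

```bash
python3 -m crank '0 0 0 12 10 0 -0.3;0 0 0 35 28 0 -0.3;0 0 0 62 50 0 -0.3;0 0 0 89 72 0 -0.3;0 0 0 116 94 0 -0.3' |sed -n 2p
python3 -m crank '0 0 0 27 22 0 -0.3;0 0 0 54 44 0 -0.3;0 0 0 81 66 0 -0.3;0 0 0 108 88 0 -0.3;0 0 0 135 110 0 -0.3' |sed -n 2p
python3 -m crank '0 0 0 27 22 0 -0.3;0 0 0 54 44 0 -0.3;0 0 0 80 65 0 -0.3;0 0 0 92 76 0 -0.3;0 0 0 92 76 0 -0.3' |sed -n 2p
python3 -m crank '0 0 0 0 0 0 -0.3;0 0 0 0 0 0 -0.3' |sed -n 2p
python3 go.py 600.4 110.6 36 108.4
python3 - <<'E'
from h import *
from scipy.optimize import least_squares
for n in('top','side'):
    p,d=grab_frame(n);W=cloud(n,d).reshape(-1,3);q=W[(W[:,2]>.011)&(W[:,2]<.018)&(np.hypot(W[:,0]-.442,W[:,1]+.303)<.065)][:,:2]*1000
    f=least_squares(lambda p:np.hypot(*(q-p).T)-48,[442,-303],loss='soft_l1',f_scale=2);print(n,f.x,len(q),cv2.minAreaRect(q.astype(np.float32)))
E
```

```text
eef_pos: [0.4956, -0.1614, 0.1551]
eef_pos: [0.5569, 0.0018, 0.155]
eef_pos: [0.6002, 0.1144, 0.1547]
eef_pos: [0.5993, 0.1106, 0.1551]
now [599.3 110.6 155.1] yaw [-179.9   -0.   108.5] t 18.53 open 0.709 F [-0.5  0.  -2.2]
turn [-0.1 -0.   0.1] shift in present axes [ -0.4   1.2 119.1] in target axes [ -0.4   1.  119.1] len 119
top [ 442.94700892 -300.94957995] 671 ((442.8248596191406, -301.25213623046875), (105.22067260742188, 104.4063720703125), 49.846656799316406)
side [ 442.44377597 -304.01654717] 959 ((442.5620422363281, -302.7003479003906), (106.17706298828125, 104.504150390625), 79.26980590820312)
```

```bash
python3 -m crank '0 0 0 0 1 25 -0.3;0 0 0 0 1 58 -0.3;0 0 0 0 1 90 -0.3;0 0 0 0 1 110 -0.3;0 0 0 0 1 118 -0.3' |sed -n '2p;4p'
for i in 1 2 3; do python3 -m crank '0 0 0 0 0 0.7 -0.3;0 0 0 0 0 1.2 -0.3;0 0 0 0 0 1.2 -0.3'|sed -n '2p;4p'; done
```

```text
eef_pos: [0.5991, 0.1105, 0.0348]
wrist_force: [0.5, 0.2, -1.8]
eef_pos: [0.6019, 0.1114, 0.0383]
wrist_force: [-0.0, -1.0, -1.7]
eef_pos: [0.6013, 0.1117, 0.0362]
wrist_force: [1.2, -0.2, -2.1]
eef_pos: [0.6009, 0.1117, 0.0342]
wrist_force: [-0.2, -0.6, -1.8]
```

```bash
for i in 1 2 3; do python3 -m crank '0 0 0 0 0 0.8 -0.3;0 0 0 0 0 0.8 -0.3'|sed -n '2p;4p'; done
```

```text
eef_pos: [0.601, 0.1117, 0.0334]
wrist_force: [0.5, 0.3, -2.0]
eef_pos: [0.6012, 0.1117, 0.0332]
wrist_force: [-1.5, 0.2, 4.2]
eef_pos: [0.6013, 0.1119, 0.0331]
wrist_force: [-3.9, 1.2, 11.0]
```

```bash
python3 -m crank '0 0 0 0 0 -1 0.3;0 0 0 0 0 -1 0.6;0 0 0 0 0 -1 1;0 0 0 0 0 -1 1;0 0 0 0 0 -1 1' |tail -2
python3 -m crank '0 0 0 0 0 -15 1;0 0 0 0 0 -40 1;0 0 0 0 0 -75 1;0 0 0 0 0 -110 1;0 0 0 0 0 -145 1' |sed -n 2p; python3 go.py 493 281 178 108.4;python3 -m crank '0 0 0 38 -10 0 1;0 0 0 76 -20 0 1;0 0 0 114 -32 0 1;0 0 0 152 -43 0 1;0 0 0 190 -54 0 1' |sed -n 2p
python3 -m crank '0 0 0 0 0 0 1'|sed -n 2p
python3 -c "
import look
from h import *
for n in('top','side'):
    p,d=grab_frame(n);W=cloud(n,d)
    for r in outline_of(n,'plant')[:1]:
        P=W[r['pixels']&(d>0)];P=P[(P[:,2]>.048)&(P[:,2]<.1)&(np.hypot(P[:,0]-.493,P[:,1]-.281)<.05)];print(n,'plant',r['p'],cv2.minAreaRect((P[:,:2]*1000).astype(np.float32)),P[:,2].max())
"
python3 go.py 493 281 28 108.4
```

```text
wrist_force: [0.2, 0.1, 0.2]
opening: 1.003
eef_pos: [0.6007, 0.1116, 0.1793]
now [600.7 111.6 179.3] yaw [-180.    -0.   108.5] t 21.13 open 0.999 F [ 0.3 -0.2 -0.2]
turn [-0.  -0.   0.1] shift in present axes [194.9 -48.2   1.3] in target axes [194.8 -48.7   1.3] len 201
eef_pos: [0.4881, 0.2758, 0.178]
eef_pos: [0.4858, 0.2789, 0.1779]
top clock [ 646.4 -122.9] [49.9 84.3] 19.7 z 0.078
top slab [600.2 111.3] [110.7 110.6] 82.9 z 0.0099
side clock [ 646.5 -124.7] [51.2 85.2] 19.4 z 0.0789
side slab [601.2 108.7] [112.4 110.5] 84.4 z 0.0106
top plant 0.64 ((492.542724609375, 280.1022033691406), (62.32067108154297, 65.69596862792969), 18.872432708740234) 0.0930902148428645
side plant 0.62 ((490.8359680175781, 270.6597595214844), (55.01836395263672, 62.57829284667969), 83.74711608886719) 0.09308903192646723
now [490.1 273.6 177.8] yaw [-180.     0.   108.5] t 21.93 open 1.0 F [-0.3  0.2 -0.1]
turn [-0.   0.   0.1] shift in present axes [  6.1   5.1 149.8] in target axes [  6.1   5.1 149.8] len 150
```

```bash
python3 -m crank '0 0 0 5.5 5 10 1;0 0 0 5.5 5 45 1;0 0 0 5.5 5 80 1;0 0 0 5.5 5 115 1;0 0 0 5.5 5 140 1' |sed -n '2p;4p'
python3 -m crank '0 0 0 0 0 9 1;0 0 0 0 0 9 1;0 0 0 0 0 9 1' |sed -n '2p;4p'
python3 go.py 493 280.5 28 108.4
```

```text
eef_pos: [0.4917, 0.2805, 0.0343]
wrist_force: [-0.1, 0.5, -0.8]
eef_pos: [0.493, 0.2814, 0.0293]
wrist_force: [-0.7, -0.5, 0.5]
now [493.  281.4  29.3] yaw [180.   -0.  108.5] t 22.6 open 1.0 F [-0.7 -0.5  0.5]
turn [ 0.  -0.   0.1] shift in present axes [-0.9 -0.2  1.3] in target axes [-0.9 -0.2  1.3] len 2
```

```bash
python3 -m crank '0 0 0 -0.9 0 0 0.6;0 0 0 -0.9 0 0 0.3;0 0 0 -0.9 0 0 -0.2;0 0 0 -0.9 0 0 -0.2;0 0 0 -0.9 0 0 -0.2' 40|sed -n '4,5p'
python3 -m crank '0 0 0 0 0 0 -0.2;0 0 0 0 0 0 -0.2;0 0 0 0 0 0 -0.2;0 0 0 0 0 0 -0.2' 40
python3 -m crank '0 0 0 0 0 0 -0.2;0 0 0 0 0 -10 -0.2;0 0 0 0 0 -35 -0.2;0 0 0 0 0 -65 -0.2;0 0 0 0 0 -95 -0.2'|sed -n 2p
python3 -m crank '0 0 0 0 0 -25 -0.2;0 0 0 0 0 -40 -0.2;0 0 0 0 0 -40 -0.2'; python3 look.py
python3 go.py 442.7 -302 165 108.4; python3 -c "
import cv2,numpy as np
a=cv2.imread('pics/topL.png')[170:350,90:330];b=cv2.imread('pics/sideL.png')[80:260,180:420]
cv2.imwrite('pics/c6.png',cv2.resize(np.hstack([a,b]),None,fx=1.6,fy=1.6))"
```

```text
wrist_force: [-2.1, -2.5, 9.2]
opening: 0.751
time_s: 23.35
eef_pos: [0.4936, 0.2808, 0.031]
eef_rot: [3.139, -0.0, 1.894]
wrist_force: [-1.9, -2.2, 9.8]
opening: 0.75
eef_pos: [0.4923, 0.2804, 0.1259]
time_s: 24.02
eef_pos: [0.4941, 0.2813, 0.1684]
eef_rot: [3.135, -0.001, 1.895]
wrist_force: [0.6, 0.7, -3.4]
opening: 0.75
top clock [ 646.5 -122.7] [50.1 84.4] 19.6 z 0.078
top slab [600.2 111.5] [110.5 110.5] 83.0 z 0.0098
side clock [ 646.6 -123.1] [50.6 89.4] 19.9 z 0.0789
side slab [600.9 108.9] [114.9 110. ] 83.2 z 0.0106
now [492.5 280.5 164.3] yaw [179.9  -0.  108.5] t 24.12 open 0.749 F [-0.2 -0.5 -3.5]
turn [ 0.1 -0.   0.1] shift in present axes [-536.4 -232.5   -1. ] in target axes [-537.  -231.1   -0.7] len 585
```

View pics/c6.png

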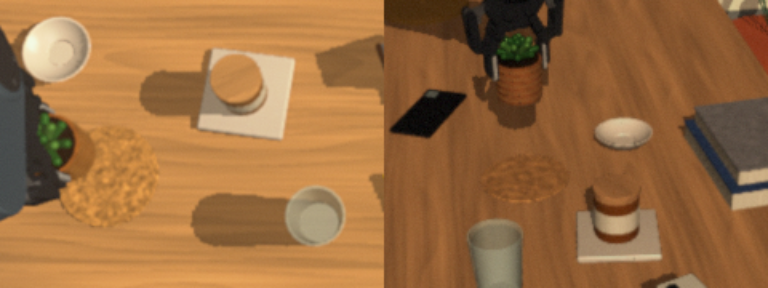

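The candle stands upright in the middle of the slab and the plant is held upright. Carrying it to the saucer; the pot's foot at about 140 mm passes above the 95 mm glass.

```bash
python3 -m crank '0 0 0 -12 -5 0 -0.2;0 0 0 -37 -16 0 -0.2;0 0 0 -67 -29 0 -0.2;0 0 0 -97 -42 0 -0.2;0 0 0 -127 -55 0 -0.2' |sed -n 2p
for i in 1 2; do python3 -m crank '0 0 0 -30 -13 0 -0.2;0 0 0 -60 -26 0 -0.2;0 0 0 -90 -39 0 -0.2;0 0 0 -120 -52 0 -0.2;0 0 0 -150 -65 0 -0.2' |sed -n 2p;done
python3 -m crank '0 0 0 -30 -13 0 -0.2;0 0 0 -60 -26 0 -0.2;0 0 0 -90 -39 0 -0.2;0 0 0 -109 -47 0 -0.2;0 0 0 -109 -47 0 -0.2' |sed -n 2p
python3 -m crank '0 0 0 0 0 0 -0.2;0 0 0 0 0 0 -0.2' |sed -n 2p
python3 go.py 442.7 -302 32 108.4
python3 - <<'E'
from h import *
for n in('top','side'):
    p,d=grab_frame(n);W=cloud(n,d);s=get_state()['eef_pos']
    for r in outline_of(n,'plant')[:1]:
        P=W[r['pixels']&(d>0)]*1000;print(n,r['p'],np.percentile(P,[3,50,97],axis=0).round(1),(s*1000).round(1))
E
```

```text
eef_pos: [0.4795, 0.1406, 0.1625]
eef_pos: [0.4654, -0.0221, 0.1627]
eef_pos: [0.4514, -0.1847, 0.1627]
eef_pos: [0.4416, -0.3048, 0.1625]
eef_pos: [0.4423, -0.3007, 0.1629]
now [ 442.3 -300.7  162.9] yaw [-1.799e+02 -1.000e-01  1.085e+02] t 25.95 open 0.752 F [ 0.1 -0.8 -3.1]
turn [-0.1 -0.1  0.1] shift in present axes [-1.600e+00  1.000e-01  1.309e+02] in target axes [ -1.3  -0.  130.9] len 131
top 0.59 [[ 422.8 -284.2  143.2]
 [ 446.5 -272.2  187.8]
 [ 467.5 -267.7  208.8]] [ 442.6 -300.5  163.1]
side 0.56 [[ 416.3 -333.9  140.4]
 [ 443.7 -322.2  191.8]
 [ 471.8 -296.6  221.6]] [ 443.1 -300.5  163.6]
```

```bash
python3 -m crank '0 0 0 -1.5 0 25 -0.2;0 0 0 -1.5 0 58 -0.2;0 0 0 -1.5 0 92 -0.2;0 0 0 -1.5 0 118 -0.2;0 0 0 -1.5 0 129 -0.2' |sed -n '2p;4p'
for i in 1 2 3; do python3 -m crank '0 0 0 0 0 0.7 -0.2;0 0 0 0 0 1.2 -0.2;0 0 0 0 0 1.2 -0.2'|sed -n '2p;4p'; done
```

```text
eef_pos: [0.4423, -0.3012, 0.0319]
wrist_force: [-19.5, 6.0, 52.3]
eef_pos: [0.4443, -0.303, 0.0345]
wrist_force: [-0.4, 0.8, -3.3]
eef_pos: [0.4439, -0.3029, 0.033]
wrist_force: [-0.1, 0.5, -3.0]
eef_pos: [0.4438, -0.303, 0.0315]
wrist_force: [1.1, 0.1, -1.1]
```

There was a brief 52 N spike at the end of the descent, which was an early touch from overshoot. I'll look before letting go.

```bash
python3 -m crank '0 0 0 0 0 0.7 -0.2;0 0 0 0 0 0.7 -0.2'|sed -n '2p;4p'; python3 -c "
from h import *
p,d=grab_frame('side');a=p[310:430,200:340]
cv2.imwrite('pics/s7.png',cv2.resize(a[:,:,::-1],None,fx=4,fy=4,interpolation=2))"
```

```text
eef_pos: [0.4438, -0.3031, 0.0314]
wrist_force: [-2.7, 1.0, 8.7]
```

View pics/s7.png

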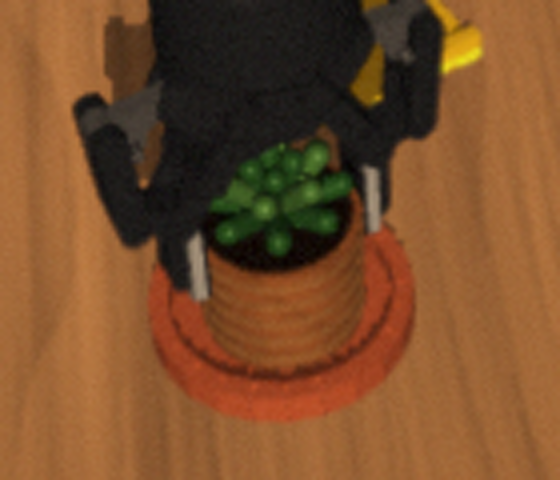

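The pot is inside the rim, roughly centred and upright, touching the floor (8.7 N). Releasing.

```bash
python3 -m crank '0 0 0 0 0 0 0;0 0 0 0 0 0 0.4;0 0 0 0 0 0 0.7;0 0 0 0 0 0 1;0 0 0 0 0 0 1' |tail -2
python3 -m crank '0 0 0 0 0 0 1;0 0 0 0 0 -15 1;0 0 0 0 0 -45 1;0 0 0 0 0 -80 1;0 0 0 0 0 -110 1' |sed -n 2p
python3 -m crank '0 0 0 0 0 -40 1;0 0 0 40 0 -60 1;0 0 0 80 0 -60 1;0 0 0 120 0 -60 1;0 0 0 155 0 -60 1' |sed -n 2p
python3 -m crank '0 0 0 40 0 0 1;0 0 0 80 -20 0 1;0 0 0 90 -50 0 1;0 0 0 90 -80 0 1;0 0 0 90 -110 0 1' |sed -n 2p
python3 - <<'E'
from h import *
from scipy.optimize import least_squares
ims=[]
for n in('top','side'):
    p,d=grab_frame(n);W=cloud(n,d);ims.append(p)
    for k,(x,y,a,b,r) in dict(clock=(.647,-.124,.074,.084,.06),candle=(.601,.111,.076,.09,.05),rosette=(.443,-.302,.08,.1,.05),potrim=(.443,-.302,.050,.062,.05)).items():
        T=W[(np.hypot(W[...,0]-x,W[...,1]-y)<r)&(W[...,2]>a)&(W[...,2]<b)]
        if len(T)>20: c,s,g=cv2.minAreaRect((T[:,:2]*1000).astype(np.float32));print(n,k,np.round(c,1),np.round(s,1),round(g,1),'z',np.round(np.percentile(T[:,2],[50,97]),4))
    for o in('tumbler','lotion'):
        r=outline_of(n,o)[0];P=W[r['pixels']&(d>0)];T=P[P[:,2]>np.percentile(P[:,2],97)-.006];print(n,o,np.round(cv2.minAreaRect((T[:,:2]*1000).astype(np.float32))[0],1))
cv2.imwrite('pics/f.png',np.hstack([cv2.resize(ims[0][160:360,90:500],(400,400*200//410*1)),cv2.resize(ims[1][150:430,200:480],(400,400))[::1][:195*1] if 0 else cv2.resize(ims[1][150:430,200:480],(400,400*200//410))])[:,:,::-1])
cv2.imwrite('pics/f.png',cv2.resize(ims[1][140:440,190:510],(640,600))[:,:,::-1])
print(get_state()['eef_pos'],get_state()['time_s'])
E
```

```text
wrist_force: [-0.5, 0.2, 0.1]
opening: 0.998
eef_pos: [0.4436, -0.3028, 0.1422]
eef_pos: [0.3931, -0.154, 0.2008]
eef_pos: [0.2601, -0.1047, 0.2005]
top clock [ 646.4 -122.9] [49.9 84. ] 19.6 z [0.0781 0.0831]
top candle [599.3 113.7] [61.  60.5] 32.6 z [0.0819 0.0845]
top rosette [ 443.7 -302.3] [40.6 46. ] 44.5 z [0.0871 0.0924]
top potrim [ 443.6 -302. ] [66.  65.1] 36.4 z [0.0602 0.0619]
top tumbler [437.2  13.3]
top lotion [ 626.9 -347.1]
side clock [ 646.6 -123.8] [50.3 87.5] 19.6 z [0.0789 0.0834]
side candle [599.8 112. ] [66.3 58.1] 79.4 z [0.0825 0.0854]
side rosette [ 442.3 -305.9] [50.3 40.4] 11.1 z [0.0873 0.0924]
side potrim [ 443.2 -305.9] [65.5 65.7] 69.2 z [0.0597 0.0619]
side tumbler [437.3  13.1]
side lotion [ 627.5 -350. ]
[ 0.26213071 -0.1056813   0.20077343] 29.5
```

View pics/f.png

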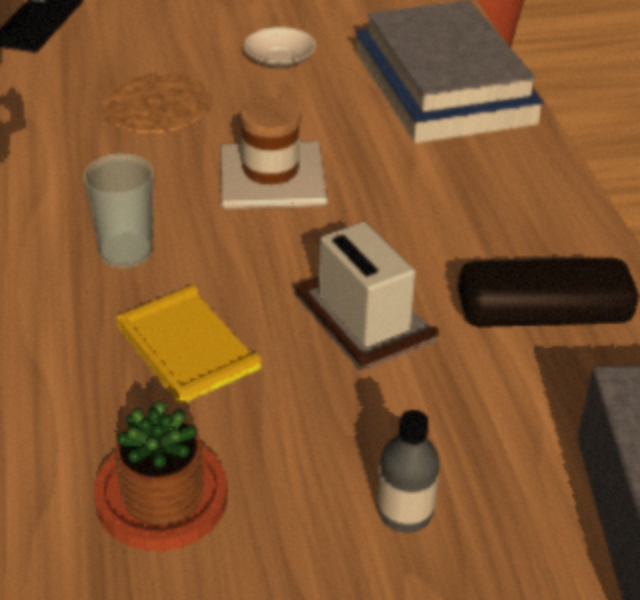

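All three stand upright within about 3 mm of their places' middles, the bystanders haven't moved, and the arm is clear. Handing in.

```bash
python3 -m crank '0 0 0 0 0 0 1;0 0 0 0 0 0 1;0 0 0 0 0 0 1' | sed -n '1,4p'; python3 -c "from station import *;print(hand_in())"
```

```text
time_s: 29.75
eef_pos: [0.2617, -0.1054, 0.2005]
eef_rot: [-3.141, -0.0, 1.895]
wrist_force: [0.2, -0.6, 0.7]
the job is handed in; nothing more can be done
None
```

The job is handed in, at about 30 s of the 106 s allowed. All three things are in their places, upright and released. I moved the plant to the cork mat, the clock to the dock, the candle to the slab, then the plant to the saucer.

| Check | Last measurement |
|---|---|
| Clock in dock | about 1 mm off centre, yaw 19.6° against the dock's 19.4–19.5°, bar to the back wall |
| Candle on slab | about 2–3 mm off centre, top at about 82 mm as it should be |
| Plant in saucer | about 1–2 mm off centre, at the height expected on the floor |
| Glass and lotion bottle | no movement beyond 1 mm of camera noise |

- **Dial direction:** I inferred it from the snooze bar, because the dial itself does not show in either camera.
- **Camera disagreement:** the two cameras differ by up to about 4 mm along y.
- **Force spike:** on the last descent the plant touched the saucer early, with a brief wrist force of about 52 N (the limit is 120 N). It slipped about 2–3 mm in the grip, and it was upright when I looked before releasing it.
- **Refused call:** the first move call was badly formed and was refused without moving the arm.

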